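Clear the tram and throw the points switch

ROBOT

A 6-joint arm with a two-finger parallel gripper is mounted at the origin on the work surface. World frame = base frame: x ahead of the robot, y to its left, z up, the work surface at z = 0. Lengths are in m, angles in rad, forces in N, time in s.
With the tool pointing down it reaches from about 0.4 to 0.825 m from the base axis. Payload 7 kg.
Tool frame: the origin (TCP) lies at the very end of the fingers, on their centre line; the grasp point (between the pads) lies 19 mm behind it (arm.grip_point_offset is the distance from the TCP to the grasp point, in m); z points along the fingers, y is the line along which they close (so a half turn about z gives the same grasp; the last joint's range is limited). The gripper opens to 88 mm and grips with 3 to 60 N. Pads are 19 mm wide; open, the fingers measure 130 mm over their backs; the gripper's body (78 mm by 193 mm) begins 47 mm behind the grasp point.
Start: joints at [0.288, 0.359, 0.012, 0, -1.224, -0.288], TCP at [0.675, -0, 0.227] pointing down, gripper open.
Joint ranges: [-3.07, 3.07], [-1.43, 2.12], [-1.02, 1.25], [-3.03, 1.67], [-3.05, -0], [-3.03, 3.03]. Speed limits (rad/s): [2.39, 2.39, 3.01, 3.14, 3.14, 3.14].

INTERFACE

Orientations are given as [roll, pitch, yaw] about the fixed x, y, z axes, in that order (R = Rz(yaw) Ry(pitch) Rx(roll)).
In Python, from station import arm, cams gives the robot as it stands.
- The arm moves only by the shell command python3 -m handwheel 'ROWS' [FORCE]. ROWS is JSON, a list that holds one entry, the list of rows, each a list of 7 numbers: the shift along the tool's x, y, z normalised to -1 to 1, where 1 is 0.08 m, then the turn, a rotation vector about the tool's x, y, z normalised to -1 to 1, where 1 is 0.5 rad, then the closure in counts, from 0 (fully open) to 255 (shut). In form: [[[x, y, z, wx, wy, wz, hand], ...]]. A call has 1 to 5 rows; each row is the pose to reach, as a shift and turn from the pose commanded when the call began, along the tool's axes at that moment; what a row does not reach only later rows make up. A row lasts 1/8 s, in which the tool goes at most 62.5 mm and 10.7 degrees, less where a joint would pass 70% of its speed; a pose out of reach is approached as far as the arm can. A call with a number of a shift or a turn outside -1 to 1 is refused whole. A call with a gripper value outside its range is refused whole. The fingers move at their own pace and stop on an object; FORCE is the grip in N (left out, the last holds). Time passes only in rows, so rows that repeat a pose let the fingers close. It gives the time, the measured TCP pose, the force, the opening and the grip force at its end, in the units of the state.
- arm.get_state(): the state, without advancing time (a new reading comes with each control period).
- cams.grab_frame(name): name is "scene" or "side" or "wrist"; returns the picture (384x512x3 uint8, blue, green, red); there is no depth.
- cams.camera_info(name): a dict with "camera_matrix" (3x3 intrinsics, pixels), "dist_coeffs" ([k1, k2, p1, p2, k3] as OpenCV has them; the pictures are not rectified), "R" (3x3) and "t" (3): a world point X has camera coordinates R X + t; the wrist camera has in their place "hand_eye" (4x4, takes a point from camera to tool coordinates, whose origin is the TCP and whose axes are the flange's). Camera axes: x right, y down, z forward; pixel columns grow to the right and rows downward; lengths in m; the calibration is good to about 2 mm. A picture is of the moment at which its call begins: read the wrist's pose just before it. camera_info takes no time and is no camera call.
- arm.job_done(): hands the job in; it is judged then, once.
The state is a dict: "t": time; "q": joint angles; "qd": joint speeds; "joint_efforts": joint torques, N m; "eef_pos": TCP position; "ee_rot": TCP orientation; "force": force on the tool from outside, world axes, zero at the start; "moment": the same for the moment, N m; "width": finger opening in m; "gripper_force": force on a finger pad.
Only numpy, scipy, OpenCV 4.12 (cv2) and the standard library are available. Lean on these libraries where they do the work, as an engineer would, in place of code of your own. Each camera call takes 0.05 s, during which the arm holds its last target. There are 200 camera calls.

TASK

The silver tram has been left on top of the black points box. Set it gently on the rails of the wooden track, wholly on the track and lined up with it, then open the box, push the flat paddle switch past its centre so that it snaps over to its other side, and shut the lid fully again. Leave the ball-ended switch as it is and do not shift the fir trees, the viaduct or the tunnel portal.

Things in the scene. Friction and masses are not known exactly. Their poses are not given: they have to be found in the camera images.
- tram_center (a point): Silver plastic tram, 140 mm long (its x) x 46 mm wide (its y) x 58 mm high, about 0.15 to 0.3 kg, straight smooth sides; the point is its centre, 29 mm above its underside; z up. It starts standing on the closed lid of the black box, roughly along the box's width. Either end may lead.
- points_box: Matte black plastic flip-top box fixed on the lower white acrylic deck (deck top 50 mm over the table). Base 130 mm (x) x 170 mm (y) x 50 mm high, open-topped; with the lid shut the whole is 100 mm high and flat on top. Origin: centre of its underside; x points from the tab side (front) to the hinge side (back), z up. Inside, a panel 34 mm above the origin carries the two switches.
- lid (a joint): Angle of the black hollow lid (130 x 170 x 50 mm high, covers the switches) about its hinge: 0 = shut, rises to 1.8 rad = fully open, leaning a little back. Friction makes it stay at any angle; about 1 N at the tab moves it.
- lid_hinge (a point): Hinge axis, which runs along the box's y; the point is the middle of the back upper edge of the base (65 mm behind, 50 mm above the box origin).
- lid_tab (a point): Grip point on the lid's tab, a tongue 30 mm wide (box y), 10 mm thick, sticking out 38 mm from the middle of the lid's front face. The point is 22 mm out from that face, 152 mm from the hinge horizontally and 25 mm above it when shut; it turns with the lid (tongue points straight up at 1.57 rad). It can be pinched by its two sides (across 30 mm).
- paddle (a joint): Angle of the flat paddle toggle bat: 0 = leaning 0.4 rad towards the lid-tab side (start), 0.4 = upright centre, 0.8 = leaning 0.4 rad towards the hinge side. The bat is weighted at the top, so it snaps by itself to whichever end is nearer (0.5 N at the tip moves it).
- paddle_tip (a point): Top end of the paddle: flat steel blade 26 mm wide (box y), 8 mm thick (14 mm in its upper 24 mm), 58 mm long, pivoting 38 mm above the box origin about an axis along the box's y, in the middle of the box front to back and 35 mm to one side of its middle (either side). At the start the tip is 91 mm above the box origin and 23 mm towards the tab from the pivot; it is covered until the lid is opened.
- ball (a joint): Angle of the ball-ended toggle bat (thin steel rod with a 24 mm ball, 58 mm high, 70 mm beside the paddle); same meaning, same snap; must stay at 0.
- track_top (a point): Straight wooden track 200 mm long (x) x 70 mm wide (y), fixed on the lower deck, with two steel rails along it; the point is the middle of the track at the level of the rail tops, 15 mm above the deck; z up. The standing tram's centre is 29 mm above it.
- fir: White ceramic fir tree, 130 mm high, 60 mm across, standing between box and track; origin under its centre. Leave alone.
- portal: Steel tunnel portal, arch 120 mm wide (x), 30 mm thick (y), 106 mm high, standing across one end of the track, about 15 mm off it; origin under its centre. Leave alone.
- viaduct: Wooden two-arch viaduct 160 mm long (x), 40 mm thick (y), 76 mm high, beside the track on its far side from the robot, its axis about 110 mm from the track's; origin under its centre. Leave alone.
- small_fir: White ceramic fir tree, 100 mm high, 46 mm across, beside the track on the side nearer the robot, about 95 mm from its axis; origin under its centre. Leave alone.
Mind the look-alikes: they are no part of the job. What is shaped like the part that bears tram_center but orange is not meant.

How it is judged:
By the outcome, as a careful person would: the job done as asked, in the order asked, and still so for the second after the job is handed in, with the robot touching nothing.
It also fails if it takes over 69 s, if anything falls off the work surface, if the arm or the gripper's body presses on something with over 40 N, if the wrist force passes 120 N, or if a joint passes its speed limit or range.

## Working session

There is one attempt and no reset: what is moved stays moved. The work goes in short steps, Python scripts to look and compute and a shell command to move; the robot and the scene stay as the last step left them, time stands still between calls to the robot, and variables do not carry over. Pictures are saved under pics/ and viewed, at most 13 in all, crops included, and the job is handed in when it is done.

```bash
ls; mkdir -p pics; python3 - <<'E'
from station import arm,cams
import cv2,numpy as np
a=cams.grab_frame("scene");b=cams.grab_frame("side")
cv2.imwrite("pics/scene.png",a);cv2.imwrite("pics/side.png",b)
w=cams.grab_frame("wrist");cv2.imwrite("pics/wrist.png",w)
for n in("scene","side","wrist"):print(cams.camera_info(n))
s=arm.get_state();print(s)
E
```

```text
pics
{'camera_matrix': array([[363.85063618,   0.        , 257.55316247],
       [  0.        , 363.85063618, 186.82153462],
       [  0.        ,   0.        ,   1.        ]]), 'dist_coeffs': array([-0.09673177,  0.        ,  0.        ,  0.        ,  0.        ]), 'R': array([[-0.88388213,  0.46711681, -0.02354293],
       [ 0.28248945,  0.49305632, -0.82285793],
       [-0.37276278, -0.73396005, -0.56775924]]), 't': array([ 0.37541785, -0.04765104,  1.13618404])}
{'camera_matrix': array([[355.65953301,   0.        , 256.86113684],
       [  0.        , 355.65953301, 195.68071578],
       [  0.        ,   0.        ,   1.        ]]), 'dist_coeffs': array([-0.05356363,  0.        ,  0.        ,  0.        ,  0.        ]), 'R': array([[ 0.84388786, -0.5363179 ,  0.01470992],
       [-0.36801689, -0.59858413, -0.71151993],
       [ 0.390406  ,  0.59502953, -0.70251193]]), 't': array([-0.34479761,  0.28624099,  0.77777666])}
{'camera_matrix': array([[291.45604457,   0.        , 256.02875583],
       [  0.        , 291.45604457, 183.15866405],
       [  0.        ,   0.        ,   1.   
[... 451 characters left out ...]
}
{'t': 0.15, 'q': array([ 2.88153679e-01,  3.59224450e-01,  1.12439354e-02, -2.53533010e-04,
       -1.22405853e+00, -2.88084704e-01]), 'qd': array([ 1.09064101e-03, -3.17916446e-03,  2.79271057e-03,  7.34299275e-06,
       -5.12699940e-04, -1.02124276e-03]), 'joint_efforts': array([ 1.39394037e-04, -5.83274567e+01,  2.93289685e+01,  7.00122759e+00,
        8.75052094e-03, -9.76538854e-05]), 'eef_pos': array([6.74630807e-01, 8.78810769e-06, 2.25825682e-01]), 'ee_rot': array([ 3.14033343e+00, -1.24562878e-04, -1.57081358e+00]), 'force': array([ 0.08584668, -0.40690659, -0.08847802]), 'moment': array([-0.03210358, -0.02961774, -0.01408179]), 'gripper_force': 0.0, 'width': 0.08737007231264284}
```

View pics/scene.png

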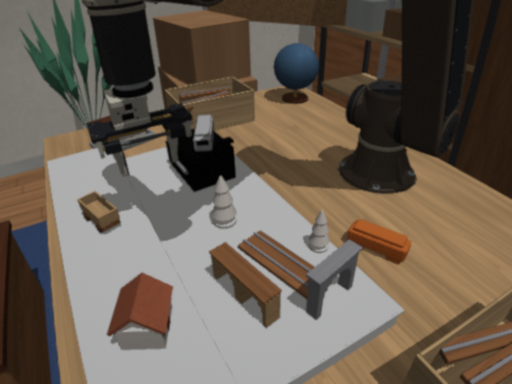

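View pics/side.png

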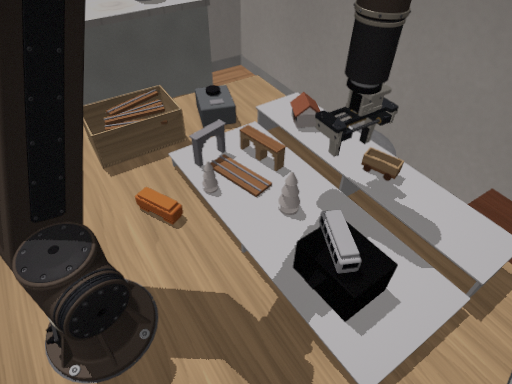

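Candidates for the tram: silver body at scene (203,133) / side (340,242), on the black box; orange look-alike at scene (380,240) / side (160,205), on the table. I choose the silver one and check it in one close crop.

```bash
python3 - <<'E'
import cv2,numpy as np
b=cv2.imread("pics/side.png");a=cv2.imread("pics/scene.png")
g=lambda im:(255*(im/255.)**0.55).astype(np.uint8)
L=cv2.resize(g(b)[195:325,285:405],None,fx=3.3,fy=3.3,interpolation=2)
U=cv2.resize(g(b)[115:225,185:310],None,fx=3.1,fy=3.1,interpolation=2)
c=np.zeros((600,800,3),np.uint8)
c[:L.shape[0],:L.shape[1]]=L[:600]; c[:U.shape[0],400:400+U.shape[1]]=U[:,:400]
S=cv2.resize(g(a)[105:195,160:245],None,fx=2.8,fy=2.8,interpolation=2)
c[345:345+252,400:400+S.shape[1]]=S[:252]
cv2.imwrite("pics/m1.png",c)
E
```

```text
(no output)
```

View pics/m1.png

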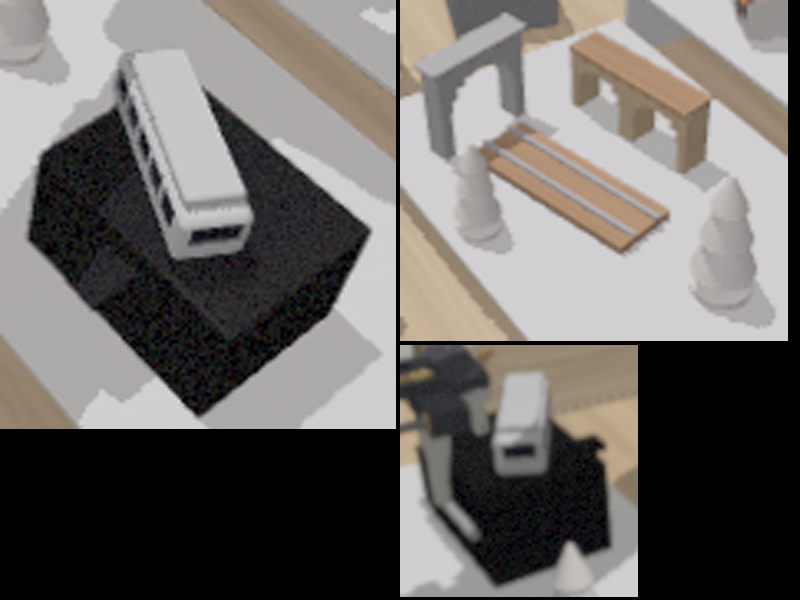

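View pics/wrist.png

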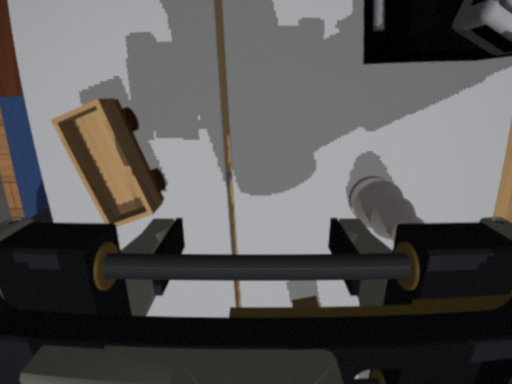

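The silver tram stands on the box in the crop (side ~(340,242)). The tab faces the robot at side (317,277). Track corners, also in the side view, are at about (225,155), (211,164), (258,196) and (271,183).

```bash
cat > h.py <<'E'
from station import arm,cams
import cv2,numpy as np
from scipy.spatial.transform import Rotation as Ro
def cam(n,s=None):
    c=cams.camera_info(n)
    if n!="wrist": return c["camera_matrix"],c["dist_coeffs"],c["R"],c["t"]
    s=s or arm.get_state()
    T=np.eye(4);T[:3,:3]=Ro.from_euler("xyz",s["ee_rot"]).as_matrix();T[:3,3]=s["eef_pos"]
    M=np.linalg.inv(T@c["hand_eye"]);return c["camera_matrix"],c["dist_coeffs"],M[:3,:3],M[:3,3]
def cast(c,px,z):
    K,d,R,t=c
    u=cv2.undistortPoints(np.float64(px).reshape(-1,1,2),K,d).reshape(-1,2)
    r=np.c_[u,np.ones(len(u))]@R; o=-R.T@t
    return o+r*((np.asarray(z)-o[2])/r[:,2])[:,None]
def proj(c,P):
    K,d,R,t=c
    return cv2.projectPoints(np.float64(P).reshape(-1,1,3),cv2.Rodrigues(R)[0],t,K,d)[0].reshape(-1,2)
def totool(p,rot,s=None):
    """TCP target p, yaw/rpy -> normalised shift, turn"""
    s=s or arm.get_state();R0=Ro.from_euler("xyz",s["ee_rot"])
    return (R0.inv().apply(np.array(p)-s["eef_pos"])/.08).round(3),((R0.inv()*Ro.from_euler("xyz",rot)).as_rotvec()/.5).round(3)
E
python3 - <<'E'
from h import *
np.set_printoptions(precision=4,suppress=True)
c=cam("side")
f=lambda q:np.array(q)/3.3+[285,195]
g=lambda q:(np.array(q)-[400,0])/3.1+[185,115]
print("box top FL BL? BR FR",cast(c,f([(40,155),(215,90),(370,232),(232,340)]),.15))
print("tab",cast(c,f([(105,265)]),.125))
print("tram roof",cast(c,f([(133,58),(183,52),(248,207),(178,212)]),.205))
P=cast(c,g([(523,125),(482,152),(625,250),(668,212)]),.060);print("track",P,P.mean(0))
print("small fir tip, fir tip",cast(c,g([(472,148)]),.15),cast(c,g([(733,178)]),.18))
print("portal top", cast(c,g([(418,65),(525,22)]),.156),"viaduct top",cast(c,g([(572,42),(706,105)]),.126))
c=cam("scene");f=lambda q:(np.array(q)-[400,345])/2.8+[160,105]
print("scene tab",cast(c,f([(598,445)]),.125), "box FL", cast(c,f([(605,467)]),.15),"roof near end",cast(c,f([(495,438),(550,440)]),.205))
E
```

```text
box top FL BL? BR FR [[ 0.4267 -0.1285  0.15  ]
 [ 0.5634 -0.1474  0.15  ]
 [ 0.5652 -0.2865  0.15  ]
 [ 0.4398 -0.2948  0.15  ]]
tab [[ 0.4228 -0.2055  0.125 ]]
tram roof [[ 0.4944 -0.1291  0.205 ]
 [ 0.5254 -0.1421  0.205 ]
 [ 0.4752 -0.2537  0.205 ]
 [ 0.4386 -0.2347  0.205 ]]
track [[0.4896 0.3176 0.06  ]
 [0.4346 0.3011 0.06  ]
 [0.4808 0.1115 0.06  ]
 [0.5419 0.133  0.06  ]] [0.4867 0.2158 0.06  ]
small fir tip, fir tip [[0.3855 0.2097 0.15  ]] [[0.5311 0.0338 0.18  ]]
portal top [[0.3947 0.3381 0.156 ]
 [0.5146 0.3497 0.156 ]] viaduct top [[0.5586 0.3346 0.126 ]
 [0.6131 0.1794 0.126 ]]
scene tab [[ 0.4046 -0.1998  0.125 ]] box FL [[ 0.4361 -0.1098  0.15  ]] roof near end [[ 0.5379 -0.1155  0.205 ]
 [ 0.4968 -0.0864  0.205 ]]
```

```bash
python3 -m handwheel '[[[0.4,0.4,-0.5,0,0,0,0],[0.8,0.8,-0.9,0,0,0,0],[0.8,0.8,-0.9,0,0,0,0]]]' 40; python3 -m handwheel '[[[0.5,0.5,0,0,0,0,0],[0.8,0.8,0,0,0,0,0]]]'; python3 -m handwheel '[[[0.4,0.4,0,0,0,0.3,0],[0.8,0.8,0,0,0,0.6,0],[0.8,0.8,0,0,0,0.9,0],[0.8,0.8,0,0,0,0.9,0],[0.8,0.8,0,0,0,0.9,0]]]'
python3 - <<'E'
from h import *
s=arm.get_state();w=cams.grab_frame("wrist");print(s["eef_pos"],s["ee_rot"])
np.save("s.npy",s,allow_pickle=True)
cv2.imwrite("pics/w2raw.png",w)
cv2.imwrite("pics/w2.png",(255*(w/255.)**0.6).astype(np.uint8))
E
```

```text
t: 0.52
eef_pos: [0.6105, -0.0658, 0.3025]
ee_rot: [-3.136, 0.0, -1.572]
force: [1.3, 0.3, 1.1]
width: 0.0875
gripper_force: 0.0
t: 0.78
eef_pos: [0.5455, -0.1287, 0.2977]
ee_rot: [3.14, 0.0, -1.571]
force: [0.3, -0.1, 0.4]
width: 0.0878
gripper_force: 0.0
t: 1.4
eef_pos: [0.4833, -0.1916, 0.298]
ee_rot: [3.141, -0.0, -2.017]
force: [0.4, 0.3, -0.3]
width: 0.0876
gripper_force: 0.0
[ 0.4832847  -0.19161052  0.29804065] [ 3.14078301e+00 -1.98866595e-04 -2.01702906e+00]
```

View pics/w2.png

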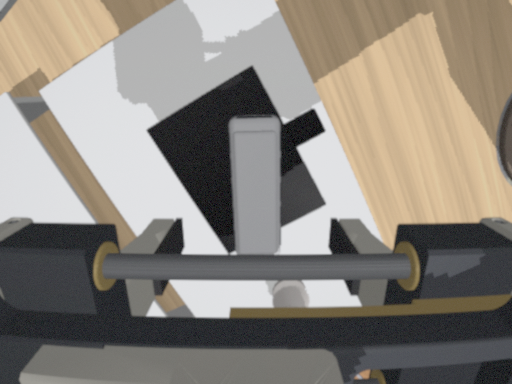

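The wrist view shows the tram roof from (230,118)/(280,118) to (236,255)/(282,252). The box's top corners are at (252,67), (150,130) and (228,252), and the tab ends at (314,109)-(325,128).

```bash
python3 - <<'E'
from h import *
np.set_printoptions(precision=4,suppress=True)
s=np.load("s.npy",allow_pickle=True).item();c=cam("wrist",s)
w=cv2.imread("pics/w2raw.png")
g=cv2.cvtColor(w,cv2.COLOR_BGR2GRAY)
for y in (135,160,185,210,230):
    r=g[y].astype(int);
    e=np.where(abs(np.diff(r))>25)[0];print(y,e[(e>200)&(e<310)],r[226:240],r[272:290])
print("box FR,BR,BL",cast(c,[(252,67),(150,130),(228,252),(325,202)],.15))
print("tab tip",cast(c,[(314,109),(325,128)],.130))
print("tram far end",cast(c,[(230,118),(280,118)],.20))
E
```

```text
135 [229 279 280] [  3   9  19  42  71  87  87  87  97 108 111 112 113 114] [113 113 108 101  99  99  94  71  37  11   6   4   8   7   7  10  12   9]
160 [230 279 280 301 302 303] [  6   9   9  14  35  64  83  86  87  97 108 113 115 114] [113 112 110 105 101  97  95  73  38  12   8   5   4   9  11   8   6   7]
185 [231 279] [ 10   5   2   1   8  28  58  80  86  87  97 107 113 114] [113 114 112 105  99  96  97  78  46  29  26  28  30  30  27  29  28  30]
210 [233 279] [  2   3   8   8   4   9  19  44  70  85  88  95 105 113] [114 112 112 106 100  99  97  79  47  25  26  26  26  28  24  25  27  26]
230 [210 211 212 213 233 280 281] [  4   4   6   5   9   7   7  17  45  70  85  88  95 104] [113 112 110 106 101 100  98  88 112 168 203 209 210 209 209 209 209 210]
box FR,BR,BL [[ 0.4401 -0.2881  0.15  ]
 [ 0.5638 -0.279   0.15  ]
 [ 0.5556 -0.1151  0.15  ]
 [ 0.428  -0.1244  0.15  ]]
tab tip [[ 0.3973 -0.2215  0.13  ]
 [ 0.3941 -0.1972  0.13  ]]
tram far end [[ 0.4767 -0.2546  0.2   ]
 [ 0.4378 -0.236   0.2   ]]
```

```bash
python3 - <<'E'
from h import *
np.set_printoptions(precision=4,suppress=True)
s=np.load("s.npy",allow_pickle=True).item();c=cam("wrist",s)
for z in(.19,.2):
    L=cast(c,[(229,135),(233.5,230)],z);R=cast(c,[(280.5,135),(280.8,225)],z)
    d1=L[1]-L[0];d2=R[1]-R[0];a=[np.arctan2(d[1],d[0]) for d in(d1,d2)]
    E=cast(c,[(230,116.5),(280,116.5)],z).mean(0);m=np.mean(a);C=E+.07*np.array([np.cos(m),np.sin(m),0])
    print(a,np.linalg.norm(L[0]-R[0]),E,C)
    n=np.array([-np.sin(m),np.cos(m),0]);mid=(L.mean(0)+R.mean(0))/2;print("lat off of C from midline",(mid-C)@n)
    C=C+n*((mid-C)@n)
    print(C,totool([C[0],C[1],.178],[np.pi,0,m-np.pi]))
E
```

```text
[np.float64(1.1442118792696025), np.float64(1.1517234458691388)] 0.04691461282967528 [ 0.457  -0.2458  0.19  ] [ 0.4857 -0.182   0.19  ]
lat off of C from midline -0.0006486937130287512
[ 0.4863 -0.1822  0.19  ] (array([-0.122,  0.015,  1.501]), array([ 0.002, -0.   , -0.048]))
[np.float64(1.1442118792696023), np.float64(1.1517234458691386)] 0.045151013959335684 [ 0.4567 -0.2465  0.2   ] [ 0.4854 -0.1826  0.2   ]
lat off of C from midline -0.0006243082299033239
[ 0.486  -0.1829  0.2   ] (array([-0.113,  0.016,  1.501]), array([ 0.002, -0.   , -0.048]))
```

```bash
python3 -m handwheel '[[[-0.12,0.015,0.4,0,0,-0.05,0],[-0.12,0.015,0.8,0,0,-0.05,0],[-0.12,0.015,0.8,0,0,-0.05,0]]]' 25; python3 -m handwheel '[[[0,0,0.4,0,0,0,0],[0,0,0.7,0,0,0,0],[0,0,0.7,0,0,0,0]]]'; python3 -m handwheel '[[[0,0,0,0,0,0,255],[0,0,0,0,0,0,255],[0,0,0,0,0,0,255],[0,0,0,0,0,0,255],[0,0,0,0,0,0,255]]]' 25
```

```text
t: 1.82
eef_pos: [0.4849, -0.1822, 0.2323]
ee_rot: [3.137, -0.002, -1.994]
force: [-0.1, 0.2, 0.8]
width: 0.0876
gripper_force: 0.0
t: 2.2
eef_pos: [0.4859, -0.1828, 0.1784]
ee_rot: [3.14, -0.001, -1.995]
force: [-0.4, 0.0, 1.1]
width: 0.0882
gripper_force: 0.0
t: 2.82
eef_pos: [0.4863, -0.1829, 0.1788]
ee_rot: [-3.141, 0.0, -1.996]
force: [1.0, 0.4, 0.9]
width: 0.0459
gripper_force: 25.0
```

```bash
python3 -m handwheel '[[[0,0,-0.2,0,0,0,255],[0,0,-0.6,0,0,0,255],[0,0,-1,0,0,0,255],[0,0,-1,0,0,0,255]]]'; python3 -m handwheel '[[[0,0,-0.5,0,0,0,255],[0,0,-0.5,0,0,0,255]]]'
python3 - <<'E'
from h import *
np.set_printoptions(precision=4,suppress=True)
for n,box in(("side",(205,150,276,202)),("scene",(236,228,316,300))):
    im=cv2.imread(f"pics/{n}.png");hsv=cv2.cvtColor(im,cv2.COLOR_BGR2HSV)
    m=np.zeros(im.shape[:2],np.uint8);x0,y0,x1,y1=box
    m[y0:y1,x0:x1]=(hsv[y0:y1,x0:x1,1]>75)*255
    m=cv2.morphologyEx(m,cv2.MORPH_CLOSE,np.ones((5,5)))
    k,l,st,ce=cv2.connectedComponentsWithStats(m);i=1+np.argmax(st[1:,4]);print(n,st[i],ce[i])
    cs=max(cv2.findContours((l==i).astype(np.uint8),0,1)[0],key=len)
    P=cast(cam(n),cs.reshape(-1,2)+0.0,.060)
    r=cv2.minAreaRect((P[:,:2]*1000).astype(np.float32));print(r,cv2.boxPoints(r))
    cv2.imwrite(f"pics/mask_{n}.png",m)
E
```

```text
t: 3.32
eef_pos: [0.4875, -0.1831, 0.262]
ee_rot: [-3.137, 0.002, -1.995]
force: [0.5, -0.6, -2.7]
width: 0.0459
gripper_force: 25.0
t: 3.58
eef_pos: [0.4872, -0.1832, 0.3013]
ee_rot: [-3.137, 0.001, -1.996]
force: [0.2, -0.4, -2.2]
width: 0.0457
gripper_force: 25.0
side [ 211  155   61   42 1082] [240.4963 175.1442]
((483.2406921386719, 218.1546630859375), (74.44744110107422, 199.26470947265625), 15.870298385620117) [[420.1903 303.8101]
 [474.6813 112.1408]
 [546.2911 132.4992]
 [491.8    324.1686]]
scene [ 236  231   78   69 3399] [267.9117 268.8597]
((502.6143798828125, 222.38983154296875), (193.2220916748047, 156.73031616210938), 64.83296966552734) [[390.6036 168.2753]
 [532.4558 101.6244]
 [614.6251 276.5043]
 [472.7729 343.1552]]
```

```bash
for i in 1; do python3 -m handwheel '[[[-0.5,0.1,0,0,0,0,255],[-1,0.18,0,0,0,0,255]]]'; python3 -m handwheel '[[[-0.6,0.1,0,0,0,0,255],[-1,0.18,0,0,0,0,255]]]';python3 -m handwheel '[[[-0.6,0.1,0,0,0,0,255],[-1,0.18,0,0,0,0,255]]]';python3 -m handwheel '[[[-0.5,0.1,0,0,0,-0.3,255],[-1,0.18,0,0,0,-0.6,255],[-1,0.18,0,0,0,-0.7,255]]]'; done | grep -E "eef|rot|width"
python3 -c "
from h import *
print(totool([.60,.215,.30],[np.pi,0,-1.30]))"
```

```text
eef_pos: [0.5053, -0.1033, 0.2976]
ee_rot: [3.14, -0.0, -1.997]
width: 0.0459
eef_pos: [0.5255, -0.0234, 0.2974]
ee_rot: [3.14, -0.001, -1.995]
width: 0.0457
eef_pos: [0.5453, 0.0553, 0.2974]
ee_rot: [3.14, -0.001, -1.995]
width: 0.0455
eef_pos: [0.5654, 0.1348, 0.2966]
ee_rot: [3.139, -0.001, -1.64]
width: 0.0457
(array([-1.03 , -0.362, -0.045]), array([ 0.006, -0.001, -0.681]))
```

```bash
python3 -m handwheel '[[[-0.5,-0.2,0,0,0,-0.3,255],[-1,-0.36,0,0,0,-0.6,255],[-1,-0.36,0,0,0,-0.68,255],[-1,-0.36,0,0,0,-0.68,255]]]'
python3 - <<'E'
from h import *
s=arm.get_state();w=cams.grab_frame("wrist");print(s["eef_pos"],s["ee_rot"])
np.save("s3.npy",s,allow_pickle=True)
cv2.imwrite("pics/w3.png",w)
E
```

```text
t: 5.2
eef_pos: [0.5997, 0.2103, 0.297]
ee_rot: [3.139, -0.001, -1.306]
force: [-0.0, -0.1, -2.0]
width: 0.0456
gripper_force: 25.0
[0.59971661 0.21027777 0.29695473] [ 3.13895995e+00 -5.20984361e-04 -1.30573513e+00]
```

View pics/w3.png

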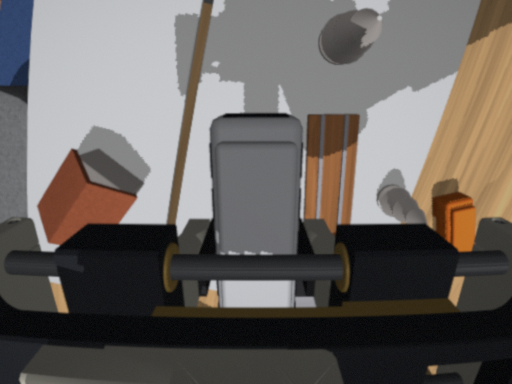

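The track's near end is at row 115 (columns 307–358), its rails run down at columns ~321 and ~345, and the tram is held at the centre.

```bash
python3 - <<'E'
from h import *
np.set_printoptions(precision=4,suppress=True)
s=np.load("s3.npy",allow_pickle=True).item();c=cam("wrist",s)
w=cv2.imread("pics/w3.png").astype(int)
b=w[:,:,2]-w[:,:,0]   # brown: r-b high ; rails low between
Lr,Rr,T=[],[],[]
for y in range(122,216,6):
    col=np.where(b[y,303:372]>20)[0]+303
    if len(col): 
        k=np.where(b[y,310:352]<20)[0]+310
        print(y,col.min(),col.max(),k)
        Rr.append((col.max()+.5,y)); 
for x in (312,332,354): print(x,[ (y,b[y,x]) for y in range(110,120)])
P=cast(c,Rr,.060);d=P[-1]-P[0];v=cv2.fitLine(P[:,:2].astype(np.float32),2,0,.01,.01).ravel();print(v,np.degrees(np.arctan2(v[1],v[0])))
print(cast(c,[(307,115),(358.5,115)],.060))
E
```

```text
122 308 358 [321 322 323 324 344 345 346 347 348]
128 308 357 [320 321 322 323 344 345 346 347]
134 308 357 [320 321 322 323 343 344 345 346 347]
140 307 356 [320 321 322 323 343 344 345 346]
146 307 356 [320 321 322 323 343 344 345 346]
152 307 356 [319 320 321 322 342 343 344 345]
158 306 355 [319 320 321 322 342 343 344 345]
164 306 355 [319 320 321 342 343 344]
170 306 354 [319 320 321 341 342 343 344]
176 306 354 [318 319 320 321 341 342 343]
182 305 353 [318 319 320 340 341 342 343]
188 305 353 [318 319 320 340 341 342 343]
194 305 352 [317 318 319 320 339 340 341 342]
200 305 352 [317 318 319 339 340 341 342]
206 305 351 [317 318 319 338 339 340 341]
212 304 351 [316 317 318 319 338 339 340 341]
312 [(110, np.int64(-1)), (111, np.int64(0)), (112, np.int64(-1)), (113, np.int64(1)), (114, np.int64(13)), (115, np.int64(40)), (116, np.int64(52)), (117, np.int64(52)), (118, np.int64(54)), (119, np.int64(54))]
332 [(110, np.int64(-2)), (111, np.int64(0)), (112, np.int64(0)), (113, np.int64(5)), (114, np.int64(18)), (115, np.int64(40)), (116, np.int64(50)), (117, np.int64(53)), (118, np.int64(53)), (119, np.int64(51))]
354 [(110, np.int64(-1)), (111, np.int64(0)), (112, np.int64(-1)), (113, np.int64(3)), (114, np.int64(17)), (115, np.int64(38)), (116, np.int64(50)), (117, np.int64(48)), (118, np.int64(48)), (119, np.int64(47))]
[ 0.2817 -0.9595  0.459   0.1927] -73.63868
[[0.5467 0.1416 0.06  ]
 [0.4798 0.1228 0.06  ]]
```

```bash
python3 - <<'E'
from h import *
np.set_printoptions(precision=4,suppress=True)
s=np.load("s3.npy",allow_pickle=True).item();c=cam("wrist",s)
A=cast(c,[(322.5,122),(317.5,212)],.065);B=cast(c,[(346,122),(339.5,212)],.065)
for q in(A,B):d=q[1]-q[0];print(np.degrees(np.arctan2(d[1],d[0])))
m=(A+B)/2;print(m,np.linalg.norm(A[0]-B[0]))
th=np.radians(105.9);u=np.array([np.cos(th),np.sin(th)])
p=m.mean(0)[:2];C=p+u*((np.array([.485,.225])-p)@u);print("centre",C)
print(totool([C[0],C[1],.22],[np.pi,0,th-np.pi]))
# side rails check
im=cv2.imread("pics/side.png")
print(proj(cam("side"),[[*(C+u*t),.065] for t in(-.1,0,.1)]))
E
```

```text
105.62661335853217
105.9592056552395
[[0.5098 0.1404 0.065 ]
 [0.4748 0.2642 0.065 ]] 0.03153416421997517
centre [0.4858 0.2252]
(array([-0.557,  1.324,  0.971]), array([ 0.004, -0.001, -0.027]))
[[263.9133 186.479 ]
 [238.4465 170.8975]
 [215.1729 156.6668]]
```

```bash
(python3 -m handwheel '[[[-0.28,0.6,0,0,0,0,255],[-0.28,0.66,0.2,0,0,-0.027,255]]]'; python3 -m handwheel '[[[-0.28,0.66,0.2,0,0,0,255],[-0.28,0.66,0.9,0,0,0,255],[-0.28,0.66,0.9,0,0,0,255]]]';python3 -m handwheel '[[[0,0,0.5,0,0,0,255],[0,0,0.8,0,0,0,255],[0,0,0.8,0,0,0,255]]]') | grep -E "eef|rot|force"
python3 -c "
from h import *
print(totool([.4858,.2252,.0955],[np.pi,0,np.radians(105.9)-np.pi]))"
```

```text
eef_pos: [0.5418, 0.2178, 0.284]
ee_rot: [-3.139, 0.001, -1.292]
force: [0.6, 0.4, -1.1]
gripper_force: 25.0
eef_pos: [0.484, 0.2227, 0.2074]
ee_rot: [3.135, -0.003, -1.293]
force: [0.8, -0.4, -0.5]
gripper_force: 25.0
eef_pos: [0.487, 0.2243, 0.1465]
ee_rot: [3.14, -0.001, -1.293]
force: [0.1, 1.6, -1.4]
gripper_force: 25.0
(array([-0.016,  0.01 ,  0.638]), array([ 0.004, -0.003, -0.   ]))
```

```bash
(python3 -m handwheel '[[[-0.02,0.01,0.2,0,0,0,255],[-0.02,0.01,0.4,0,0,0,255],[-0.02,0.01,0.57,0,0,0,255],[-0.02,0.01,0.57,0,0,0,255]]]'; python3 -m handwheel '[[[0,0,0.03,0,0,0,255],[0,0,0.06,0,0,0,255],[0,0,0.06,0,0,0,255]]]') | grep -E "eef|rot|force"
python3 - <<'E'
from h import *
b=cams.grab_frame("side");a=cams.grab_frame("scene")
g=lambda i:(255*(i/255.)**.6).astype(np.uint8)
L=cv2.resize(g(b)[110:220,185:315],None,fx=3,fy=3,interpolation=2)
R=cv2.resize(g(a)[170:320,200:330],None,fx=3,fy=3,interpolation=2)
c=np.zeros((450,790,3),np.uint8);c[:330,:390]=L;c[:,400:]=R;cv2.imwrite("pics/m4.png",c)
E
```

```text
eef_pos: [0.4846, 0.2256, 0.0997]
ee_rot: [3.139, -0.001, -1.292]
force: [0.5, -0.8, -2.0]
gripper_force: 25.0
eef_pos: [0.4854, 0.2263, 0.0963]
ee_rot: [-3.141, 0.0, -1.292]
force: [0.2, 0.0, -1.5]
gripper_force: 25.0
```

View pics/m4.png

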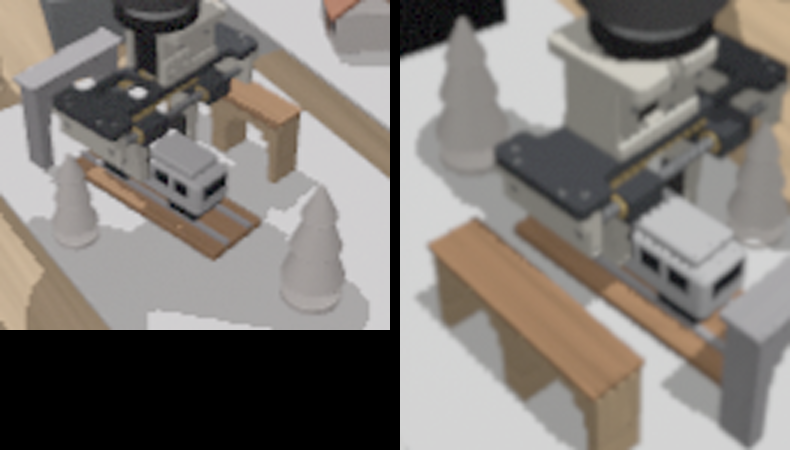

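The views show the tram just over the rails and aligned with them, clear of the firs, viaduct and portal. I lower the last few millimetres.

```bash
(python3 -m handwheel '[[[0,0,0.01,0,0,0,255],[0,0,0.025,0,0,0,255],[0,0,0.025,0,0,0,255]]]';python3 -m handwheel '[[[0,0,0.006,0,0,0,255],[0,0,0.012,0,0,0,255],[0,0,0.012,0,0,0,255]]]') | grep -E "eef|rot|force"
```

```text
eef_pos: [0.4852, 0.2261, 0.094]
ee_rot: [3.141, -0.0, -1.292]
force: [-0.0, -0.4, -1.9]
gripper_force: 25.0
eef_pos: [0.4853, 0.2262, 0.0934]
ee_rot: [-3.141, 0.0, -1.292]
force: [-1.8, 0.2, 0.8]
gripper_force: 25.0
```

```bash
(python3 -m handwheel '[[[0,0,0.005,0,0,0,255],[0,0,0.005,0,0,0,60],[0,0,0.005,0,0,0,60],[0,0,0.005,0,0,0,60]]]';python3 -m handwheel '[[[0,0,-0.2,0,0,0,60],[0,0,-0.6,0,0,0,60],[0,0,-1,0,0,0,60],[0,0,-1,0,0,0,60]]]';python3 -m handwheel '[[[0,0,-0.5,0,0,0,60],[0,0,-1,0,0,0,60]]]') | grep -E "eef|rot|force|width"
python3 - <<'E'
from h import *
s=arm.get_state()
print(totool([.41,-.209,.24],[np.pi,0,.074],s),s["q"])
b=cams.grab_frame("side");cv2.imwrite("pics/side5.png",b)
E
```

```text
eef_pos: [0.4854, 0.2262, 0.0928]
ee_rot: [-3.141, 0.0, -1.292]
force: [-0.5, -0.2, -0.5]
width: 0.0657
gripper_force: 0.0
eef_pos: [0.4869, 0.2274, 0.1767]
ee_rot: [-3.136, 0.002, -1.292]
force: [0.2, -0.2, 0.1]
width: 0.0672
gripper_force: 0.0
eef_pos: [0.4849, 0.2258, 0.2537]
ee_rot: [3.141, -0.001, -1.292]
force: [0.1, 0.6, -0.3]
width: 0.0673
gripper_force: 0.0
(array([4.968, 2.394, 0.177]), array([ 0.003,  0.   , -2.733])) [ 8.02521436e-01  1.10717698e-01 -2.53010431e-01 -3.37734698e-05
 -1.20830128e+00 -5.23992956e-01]
```

```bash
(python3 -m handwheel '[[[0.4,0.2,0,0,0,0.3,60],[0.83,0.4,0,0,0,0.7,0],[0.83,0.4,0,0,0,0.9,0]]]'
python3 -m handwheel '[[[0.4,0,0,0,0,0.35,0],[0.92,0,0,0,0,0.7,0],[0.92,0,0,0,0,0.9,0]]]'
python3 -m handwheel '[[[0.4,-0.2,0,0,0,0.35,0],[0.83,-0.4,0,0,0,0.7,0],[0.83,-0.4,0,0,0,0.9,0]]]'
python3 -m handwheel '[[[0.3,-0.4,0,0,0,0.35,0],[0.57,-0.72,0,0,0,0.7,0],[0.57,-0.72,0,0,0,0.85,0]]]'
python3 -m handwheel '[[[0.1,-0.4,0,0,0,0,0],[0.22,-0.89,0,0,0,0,0]]]'
python3 -m handwheel '[[[0.1,-0.4,0,0,0,0,0],[0.22,-0.89,0,0,0,0,0],[0.22,-0.89,0,0,0,0,0]]]')| grep -E "t:|eef|rot"
python3 - <<'E'
from h import *
s=arm.get_state();print(s["q"])
o=np.array([.4969,-.2017,0]);u=np.array([np.cos(.074),np.sin(.074),0]);p=o-.090*u;p[2]=.107
print(p,totool(p,[np.pi,0,.074-np.pi],s))
w=cams.grab_frame("wrist");cv2.imwrite("pics/w6.png",(255*(w/255.)**.5).astype(np.uint8))
E
```

```text
t: 9.65
eef_pos: [0.472, 0.1515, 0.2531]
ee_rot: [-3.142, 0.0, -1.749]
t: 10.02
eef_pos: [0.4593, 0.079, 0.2529]
ee_rot: [3.141, 0.0, -2.199]
t: 10.4
eef_pos: [0.4467, 0.0066, 0.2529]
ee_rot: [3.141, -0.0, -2.649]
t: 10.78
eef_pos: [0.4342, -0.0656, 0.2527]
ee_rot: [-3.142, -0.0, -3.074]
t: 11.02
eef_pos: [0.4226, -0.1368, 0.2529]
ee_rot: [3.141, 0.0, -3.066]
t: 11.4
eef_pos: [0.4097, -0.2104, 0.2525]
ee_rot: [3.142, -0.001, -3.071]
[-4.47982047e-02 -2.05844041e-02 -3.95382128e-01  5.42037666e-05
 -1.19682047e+00 -1.45496509e+00]
[ 0.40714631 -0.20835392  0.107     ] (array([0.029, 0.027, 1.819]), array([ 0.   , -0.002, -0.006]))
```

View pics/w6.png

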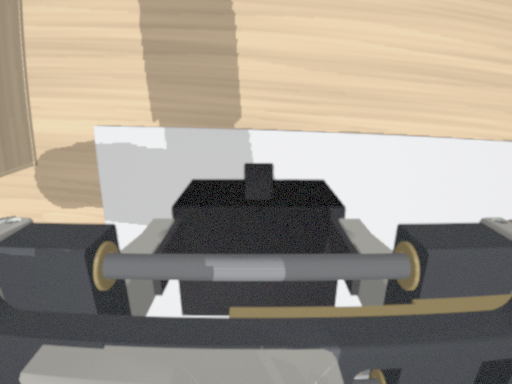

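The tab is centred at column 259 with its tip at row 164, which agrees with the computed target, so I descend and pinch it.

```bash
(python3 -m handwheel '[[[0.03,0.03,0.5,0,0,0,0],[0.03,0.03,0.95,0,0,0,90],[0.03,0.03,0.95,0,0,0,90]]]' 15
python3 -m handwheel '[[[0,0,0.4,0,0,0,90],[0,0,0.86,0,0,0,90],[0,0,0.86,0,0,0,90]]]'
python3 -m handwheel '[[[0,0,0,0,0,0,255],[0,0,0,0,0,0,255],[0,0,0,0,0,0,255],[0,0,0,0,0,0,255]]]' 15)| grep -E "t:|eef|rot|force|width"
python3 -c "
from h import *
s=arm.get_state();u=np.array([np.cos(.074),np.sin(.074),0]);h=np.array([.4969,-.2017,.1])+.065*u
g=s['eef_pos']+[0,0,.019];r=g-h;x=-r@u;z=r[2];R=np.hypot(x,z);a0=np.arctan2(z,x);print(R,a0)
R0=Ro.from_euler('xyz',s['ee_rot'])
for th in np.arange(0,1.75,.1):
    p=h-u*R*np.cos(a0+th);p[2]=.1+R*np.sin(a0+th)
    print(round(th,2),(R0.inv().apply(p-g)/.08).round(2))
"
```

```text
t: 11.82
eef_pos: [0.4064, -0.2055, 0.175]
ee_rot: [3.141, -0.005, -3.067]
force: [1.2, -0.2, 0.8]
width: 0.0727
gripper_force: 0.0
t: 12.2
eef_pos: [0.4074, -0.206, 0.1076]
ee_rot: [3.141, -0.003, -3.067]
force: [-0.0, -0.6, -0.3]
width: 0.0567
gripper_force: 0.0
t: 12.7
eef_pos: [0.4089, -0.208, 0.1093]
ee_rot: [-3.139, 0.002, -3.066]
force: [0.3, -12.7, 0.1]
width: 0.03
gripper_force: 15.0
0.15580754176012576 0.1827484899232036
0.0 [ 0. -0.  0.]
0.1 [-0.05 -0.   -0.19]
0.2 [-0.11 -0.   -0.37]
0.3 [-0.19 -0.   -0.55]
0.4 [-0.29 -0.01 -0.72]
0.5 [-0.41 -0.01 -0.87]
0.6 [-0.54 -0.01 -1.02]
0.7 [-0.68 -0.01 -1.15]
0.8 [-0.84 -0.01 -1.27]
0.9 [-1.   -0.01 -1.36]
1.0 [-1.18 -0.01 -1.45]
1.1 [-1.36 -0.01 -1.51]
1.2 [-1.55 -0.01 -1.56]
1.3 [-1.75 -0.01 -1.58]
1.4 [-1.94 -0.01 -1.59]
1.5 [-2.14 -0.01 -1.58]
1.6 [-2.33 -0.01 -1.55]
1.7 [-2.52 -0.01 -1.5 ]
```

```bash
(python3 -m handwheel '[[[0,-0.03,0,0,0,0,255],[-0.02,-0.03,-0.1,0,0,0,255],[-0.05,-0.03,-0.19,0,0,0,255],[-0.08,-0.03,-0.28,0,0,0,255],[-0.11,-0.03,-0.37,0,0,0,255]]]')| grep -E "t:|eef|rot|force|width"
```

```text
t: 13.32
eef_pos: [0.4164, -0.2079, 0.1378]
ee_rot: [3.141, -0.001, -3.068]
force: [-1.8, 4.4, -1.8]
width: 0.0299
gripper_force: 15.0
```

```bash
(python3 -m handwheel '[[[-0.08,0.01,-0.18,0,0,0,255],[-0.18,0.01,-0.35,0,0,0,255],[-0.3,0.01,-0.5,0,0,0,255],[-0.43,0.01,-0.65,0,0,0,255],[-0.57,0.01,-0.78,0,0,0,255]]]')| grep -E "t:|eef|rot|force|width"
```

```text
t: 13.95
eef_pos: [0.4632, -0.2045, 0.2016]
ee_rot: [-3.14, 0.001, -3.067]
force: [-2.6, -2.6, -0.3]
width: 0.0301
gripper_force: 15.0
```

```bash
(python3 -m handwheel '[[[-0.16,0,-0.12,0,0,0,255],[-0.32,0,-0.21,0,0,0,255],[-0.5,0,-0.3,0,0,0,255],[-0.68,0,-0.36,0,0,0,255],[-0.87,0,-0.41,0,0,0,255]]]'; python3 -m handwheel '[[[-0.2,0,-0.02,0,0,0,255],[-0.39,0,-0.03,0,0,0,255],[-0.59,0,-0.02,0,0,0,255],[-0.78,0,0.01,0,0,0,255],[-0.97,0,0.06,0,0,0,255]]]')| grep -E "t:|eef|rot|force|width"
```

```text
t: 14.58
eef_pos: [0.5335, -0.1997, 0.2343]
ee_rot: [-3.14, 0.002, -3.067]
force: [-1.6, -6.2, -0.4]
width: 0.0298
gripper_force: 15.0
t: 15.2
eef_pos: [0.6116, -0.1944, 0.2297]
ee_rot: [-3.139, 0.003, -3.067]
force: [-0.8, -7.7, 2.0]
width: 0.0302
gripper_force: 15.0
```

```bash
(python3 -m handwheel '[[[0,0,0,0,0,0,120],[0,0,0,0,0,0,120],[0,0,-0.4,0,0,0,120],[0,0,-0.9,0,0,0,120],[0,0,-0.9,0,0,0,120]]]'; python3 -m handwheel '[[[0.4,0,0,0,0,0,255],[1,0,0,0,0,0,255],[1,0,0,0,0,0,255]]]';python3 -m handwheel '[[[0.4,0,0,0,0,0,255],[0.7,0,0,0,0,0,255],[0.7,0,0,0,0,0,255]]]')| grep -E "t:|eef|rot|force|width"
python3 - <<'E'
from h import *
s=arm.get_state();w=cams.grab_frame("wrist");np.save("s7.npy",s,allow_pickle=True)
b=cams.grab_frame("side");cv2.imwrite("pics/w7raw.png",w);cv2.imwrite("pics/side7.png",b)
g=lambda i:(255*(i/255.)**.5).astype(np.uint8)
c=np.zeros((384,800,3),np.uint8);c[:,:420]=g(w)[:,46:466]
c[:370,425:795]=cv2.resize(g(b)[170:320,270:420],(370,370));cv2.imwrite("pics/m7.png",c)
E
```

```text
t: 15.82
eef_pos: [0.6109, -0.1931, 0.3044]
ee_rot: [-3.14, 0.007, -3.067]
force: [0.6, -0.6, -0.0]
width: 0.0465
gripper_force: 0.0
t: 16.2
eef_pos: [0.5269, -0.1989, 0.3008]
ee_rot: [3.141, 0.002, -3.068]
force: [1.0, -1.3, 0.8]
width: 0.022
gripper_force: 0.0
t: 16.58
eef_pos: [0.4729, -0.203, 0.3005]
ee_rot: [3.141, 0.001, -3.067]
force: [0.3, 0.0, 0.3]
width: 0.0004
gripper_force: 0.0
```

View pics/m7.png

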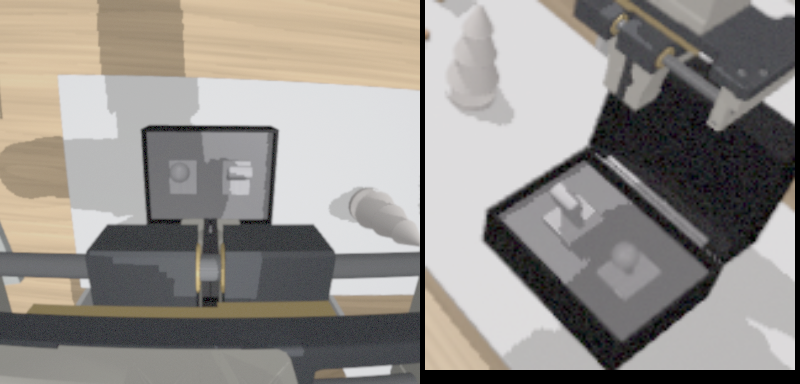

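The wrist view shows the paddle at (286,172) and the ball at (226,172). The paddle is therefore on the +y side of the box.

```bash
python3 - <<'E'
from h import *
s=np.load("s7.npy",allow_pickle=True).item();c=cam("wrist",s)
print(cast(c,[(286,172)],.139),cast(c,[(226,172)],.13))
u=np.array([np.cos(.074),np.sin(.074),0]);v=np.array([-u[1],u[0],0])
p=np.array([.4969,-.2017,.125])-.066*u+.035*v;print(p,totool(p,[np.pi,0,.074-np.pi]))
print(proj(c,[[.4969,-.2017,.1]+a*u+b*v for a in(-.065,.065) for b in(-.085,.085)]))
E
```

```text
[[ 0.47483675 -0.16797925  0.139     ]] [[ 0.48225877 -0.2365978   0.13      ]]
[ 0.42849299 -0.17167533  0.125     ] (array([0.542, 0.432, 2.189]), array([0.   , 0.002, 0.001]))
[[185.44060869 127.99899578]
 [324.37265361 127.88354345]
 [192.24150366 225.12854149]
 [317.89052136 224.98982997]]
```

```bash
(python3 -m handwheel '[[[0.54,0.43,0,0,0,0,255],[0.54,0.43,0.4,0,0,0,255],[0.54,0.43,0.8,0,0,0,255]]]' 15; python3 -m handwheel '[[[0,0,0.4,0,0,0,255],[0,0,0.8,0,0,0,255]]]';python3 -m handwheel '[[[0,0,0.3,0,0,0,255],[0,0,0.58,0,0,0,255],[0,0,0.58,0,0,0,255]]]';python3 -m handwheel '[[[-0.2,0,0,0,0,0,255],[-0.35,0,0,0,0,0,255],[-0.45,0,0,0,0,0,255]]]';python3 -m handwheel '[[[-0.1,0,0,0,0,0,255],[-0.2,0,0,0,0,0,255],[-0.3,0,0,0,0,0,255],[-0.3,0,0,0,0,0,255]]]')| grep -E "t:|eef|rot|force"
```

```text
t: 17.05
eef_pos: [0.4288, -0.1715, 0.2357]
ee_rot: [3.142, 0.002, -3.066]
force: [0.3, 0.3, 0.0]
gripper_force: 0.0
t: 17.3
eef_pos: [0.4288, -0.1718, 0.1708]
ee_rot: [3.142, 0.0, -3.067]
force: [0.1, -0.2, -0.3]
gripper_force: 0.0
t: 17.68
eef_pos: [0.4274, -0.1718, 0.124]
ee_rot: [3.141, -0.004, -3.067]
force: [-1.0, -0.0, 0.2]
gripper_force: 0.0
t: 18.05
eef_pos: [0.4653, -0.1693, 0.1261]
ee_rot: [-3.141, 0.001, -3.067]
force: [0.2, 0.7, -0.3]
gripper_force: 0.2
t: 18.55
eef_pos: [0.4883, -0.1675, 0.1255]
ee_rot: [-3.142, -0.0, -3.067]
force: [-0.0, -0.1, 0.2]
gripper_force: 0.0
```

```bash
(python3 -m handwheel '[[[0.3,0,0,0,0,0,255],[0.6,0,0,0,0,0,255],[0.7,0,0,0,0,0,255]]]';python3 -m handwheel '[[[0,0,-0.4,0,0,0,255],[0,0,-1,0,0,0,255],[0,0,-1,0,0,0,255]]]';python3 -m handwheel '[[[-0.4,-0.4,-0.4,0,0,0,255],[-0.6,-0.4,-1,0,0,0,255],[-0.6,-0.4,-1,0,0,0,255]]]')| grep -E "t:|eef|rot|force"
python3 - <<'E'
from h import *
s=arm.get_state();w=cams.grab_frame("wrist")
b=cams.grab_frame("side");cv2.imwrite("pics/side8.png",b)
g=lambda i:(255*(i/255.)**.5).astype(np.uint8)
c=np.zeros((384,800,3),np.uint8);c[:,:420]=g(w)[:,46:466]
c[:370,425:795]=cv2.resize(g(b)[170:320,270:420],(370,370));cv2.imwrite("pics/m8.png",c)
E
```

```text
t: 18.92
eef_pos: [0.4306, -0.1718, 0.1257]
ee_rot: [3.141, -0.0, -3.068]
force: [-0.2, -0.7, -0.4]
gripper_force: 0.0
t: 19.3
eef_pos: [0.4346, -0.172, 0.2094]
ee_rot: [-3.14, 0.007, -3.067]
force: [-0.7, 0.1, -0.9]
gripper_force: 0.0
t: 19.68
eef_pos: [0.485, -0.2008, 0.2883]
ee_rot: [-3.14, 0.005, -3.067]
force: [-0.4, -0.5, -0.6]
gripper_force: 0.0
```

View pics/m8.png

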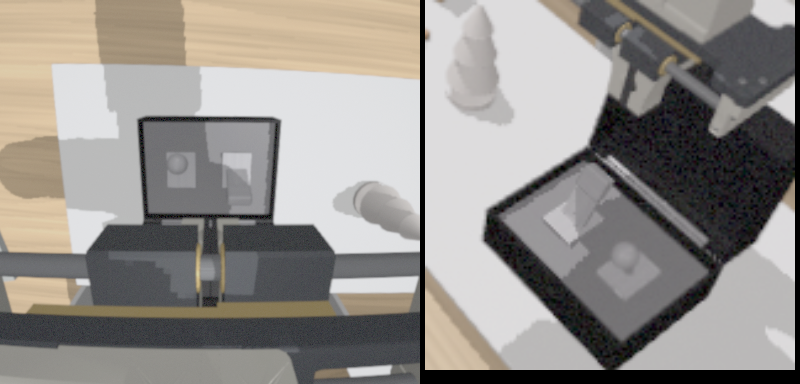

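The paddle now leans to the hinge side (montage (240,190)), and the ball is unchanged at (177,163). Next I take hold of the tab again.

```bash
python3 -c "
from h import *
print(totool([.611,-.1955,.305],[np.pi,0,.074-np.pi]))"
```

```text
(array([-1.61 , -0.064, -0.252]), array([ 0.001, -0.001,  0.   ]))
```

```bash
(python3 -m handwheel '[[[-0.3,-0.03,-0.25,0,0,0,110],[-0.8,-0.03,-0.25,0,0,0,110],[-0.8,-0.03,-0.25,0,0,0,110]]]' 15; python3 -m handwheel '[[[-0.4,-0.03,0,0,0,0,110],[-0.81,-0.03,0,0,0,0,110],[-0.81,-0.03,0,0,0,0,110]]]';python3 -m handwheel '[[[0,0,0.3,0,0,0,110],[0,0,0.7,0,0,0,110],[0,0,0.94,0,0,0,110],[0,0,0.94,0,0,0,110]]]')| grep -E "t:|eef|rot|force|width"
```

```text
t: 20.15
eef_pos: [0.5471, -0.1971, 0.3029]
ee_rot: [3.141, -0.003, -3.067]
force: [-0.4, 0.2, -1.1]
width: 0.0245
gripper_force: 0.0
t: 20.52
eef_pos: [0.6112, -0.1948, 0.303]
ee_rot: [3.141, -0.004, -3.067]
force: [-0.5, -0.0, -0.6]
width: 0.049
gripper_force: 0.0
t: 21.02
eef_pos: [0.6093, -0.1952, 0.2292]
ee_rot: [3.141, -0.003, -3.067]
force: [1.0, 0.2, 0.0]
width: 0.0499
gripper_force: 0.0
```

```bash
(python3 -m handwheel '[[[0,0,0,0,0,0,255],[0,0,0,0,0,0,255],[0,0,0,0,0,0,255],[0,0,0,0,0,0,255]]]')| grep -E "t:|eef|rot|force|width"; python3 -c "
from h import *
s=arm.get_state();u=np.array([np.cos(.074),np.sin(.074),0]);h=np.array([.4969,-.2017,.1])+.065*u
g=s['eef_pos']+[0,0,.019];r=g-h;x=-r@u;z=r[2];R=np.hypot(x,z);a0=np.arctan2(z,x);print(R,a0)
R0=Ro.from_euler('xyz',s['ee_rot'])
for th in np.arange(0,1.75,.1):
    p=h-u*R*np.cos(a0-th);p[2]=.1+R*np.sin(a0-th)
    print(round(th,2),(R0.inv().apply(p-g-np.array([0,0,0]))/.08).round(2))
"
```

```text
t: 21.52
eef_pos: [0.6113, -0.1948, 0.231]
ee_rot: [3.141, 0.001, -3.067]
force: [-0.5, 4.1, 3.5]
width: 0.0297
gripper_force: 15.0
0.1580159145242089 1.8898997457707647
0.0 [-0.    0.02  0.  ]
0.1 [ 0.19  0.02 -0.05]
0.2 [ 0.38  0.02 -0.09]
0.3 [ 0.58  0.02 -0.1 ]
0.4 [ 0.78  0.02 -0.09]
0.5 [ 0.97  0.02 -0.07]
0.6 [ 1.17  0.02 -0.02]
0.7 [1.35 0.02 0.04]
0.8 [1.53 0.02 0.12]
0.9 [1.7  0.02 0.22]
1.0 [1.86 0.02 0.34]
1.1 [2.01 0.02 0.47]
1.2 [2.14 0.02 0.62]
1.3 [2.26 0.02 0.77]
1.4 [2.36 0.02 0.94]
1.5 [2.45 0.02 1.12]
1.6 [2.51 0.02 1.31]
1.7 [2.56 0.02 1.5 ]
```

```bash
(python3 -m handwheel '[[[0.19,0.02,-0.05,0,0,0,255],[0.38,0.02,-0.09,0,0,0,255],[0.58,0.02,-0.1,0,0,0,255],[0.78,0.02,-0.09,0,0,0,255],[0.97,0.02,-0.07,0,0,0,255]]]'; python3 -m handwheel '[[[0.2,0,0.05,0,0,0,255],[0.38,0,0.11,0,0,0,255],[0.56,0,0.19,0,0,0,255],[0.73,0,0.29,0,0,0,255],[0.89,0,0.41,0,0,0,255]]]'; python3 -m handwheel '[[[0.15,0,0.13,0,0,0,255],[0.28,0,0.28,0,0,0,255],[0.4,0,0.43,0,0,0,255],[0.5,0,0.6,0,0,0,255],[0.59,0,0.78,0,0,0,255]]]')| grep -E "t:|eef|rot|force|width"
```

```text
t: 22.15
eef_pos: [0.5322, -0.1998, 0.2359]
ee_rot: [-3.141, 0.0, -3.068]
force: [3.4, -5.5, -5.4]
width: 0.0299
gripper_force: 15.0
t: 22.78
eef_pos: [0.4615, -0.2047, 0.2027]
ee_rot: [3.141, 0.0, -3.067]
force: [2.9, -1.9, -0.4]
width: 0.0298
gripper_force: 15.0
t: 23.4
eef_pos: [0.4152, -0.2079, 0.1398]
ee_rot: [3.141, 0.001, -3.067]
force: [4.5, 1.9, -0.3]
width: 0.03
gripper_force: 15.0
```

Now the last part, down to closed, watching for a rise in the force.

```bash
(python3 -m handwheel '[[[0.05,0,0.12,0,0,0,255],[0.07,0,0.24,0,0,0,255],[0.09,0,0.34,0,0,0,255],[0.09,0,0.34,0,0,0,255]]]'; python3 -m handwheel '[[[0,0,0.03,0,0,0,255],[0,0,0.05,0,0,0,255],[0,0,0.05,0,0,0,255]]]')| grep -E "t:|eef|rot|force|width"
```

```text
t: 23.9
eef_pos: [0.4068, -0.2086, 0.1126]
ee_rot: [3.141, -0.003, -3.068]
force: [-2.6, 4.3, 0.1]
width: 0.03
gripper_force: 15.0
t: 24.28
eef_pos: [0.4063, -0.2086, 0.1091]
ee_rot: [3.141, -0.004, -3.068]
force: [-4.9, 4.4, 1.3]
width: 0.0294
gripper_force: 15.0
```

```bash
(python3 -m handwheel '[[[-0.02,0,0.02,0,0,0,255],[-0.04,0,0.04,0,0,0,255],[-0.04,0,0.05,0,0,0,255],[-0.04,0,0.05,0,0,0,255]]]')| grep -E "t:|eef|rot|force|width"
```

```text
t: 24.78
eef_pos: [0.4064, -0.2086, 0.1052]
ee_rot: [3.14, -0.009, -3.068]
force: [-15.2, 4.8, 13.9]
width: 0.0296
gripper_force: 15.0
```

```bash
(python3 -m handwheel '[[[0,0,0,0,0,0,100],[0,0,0,0,0,0,100],[0,0,-0.3,0,0,0,100],[0,0,-0.9,0,0,0,100],[0,0,-0.9,0,0,0,100]]]'; python3 -m handwheel '[[[-0.3,0,0,0,0,0,255],[-0.55,0,0,0,0,0,255],[-0.55,0,0,0,0,0,255],[-0.55,0,0,0,0,0,255]]]'; python3 -m handwheel '[[[0,0,0.15,0,0,0,255],[0,0,0.25,0,0,0,255],[0,0,0.3,0,0,0,255],[0,0,0.3,0,0,0,255]]]')| grep -E "t:|eef|rot|force|width"
```

```text
t: 25.4
eef_pos: [0.4142, -0.2092, 0.1812]
ee_rot: [-3.139, 0.007, -3.066]
force: [0.7, -0.1, -0.6]
width: 0.0532
gripper_force: 0.0
t: 25.9
eef_pos: [0.4548, -0.2052, 0.1769]
ee_rot: [3.141, -0.001, -3.067]
force: [-1.1, 0.4, 0.5]
width: 0.0189
gripper_force: 0.0
t: 26.4
eef_pos: [0.455, -0.2053, 0.1532]
ee_rot: [3.142, -0.001, -3.067]
force: [0.1, -0.0, -0.3]
width: 0.0007
gripper_force: 0.0
```

```bash
(python3 -m handwheel '[[[0,0,0.02,0,0,0,255],[0,0,0.04,0,0,0,255],[0,0,0.04,0,0,0,255]]]'; python3 -m handwheel '[[[0,0,0.01,0,0,0,255],[0,0,0.02,0,0,0,255],[0,0,0.02,0,0,0,255]]]')| grep -E "t:|eef|rot|force|width"
```

```text
t: 26.78
eef_pos: [0.4555, -0.2053, 0.1508]
ee_rot: [-3.141, 0.001, -3.067]
force: [-1.0, 0.9, 3.7]
width: 0.0003
gripper_force: 1.6
t: 27.15
eef_pos: [0.4555, -0.2054, 0.1506]
ee_rot: [-3.141, 0.001, -3.067]
force: [-6.7, 4.1, 16.7]
width: 0.0002
gripper_force: 8.3
```

The lid is hard against its stop at z ≈ 0.150 m, so it is fully shut. I withdraw and take a final look.

```bash
(python3 -m handwheel '[[[0,0,-0.3,0,0,0,255],[0,0,-1,0,0,0,255],[0,0,-1,0,0,0,255],[0,0,-1,0,0,0,255],[0,0,-1,0,0,0,255]]]'; python3 -m handwheel '[[[0,0,-0.4,0,0,0,255],[0,0,-0.9,0,0,0,255],[0,0,-0.9,0,0,0,255],[0,0,-0.9,0,0,0,255]]]')| grep -E "t:|eef|force"
python3 - <<'E'
from h import *
b=cams.grab_frame("side");a=cams.grab_frame("scene")
g=lambda i:(255*(i/255.)**.6).astype(np.uint8)
c=np.zeros((480,800,3),np.uint8);c[:480,:480]=cv2.resize(g(b)[110:330,185:405],(480,480),interpolation=2)
c[:315,484:799]=cv2.resize(g(a)[190:330,215:355],(315,315),interpolation=2);cv2.imwrite("pics/m9.png",c)
E
```

```text
t: 27.78
eef_pos: [0.4546, -0.2052, 0.2277]
ee_rot: [3.141, -0.002, -3.067]
force: [0.1, -0.4, -0.1]
gripper_force: 0.0
t: 28.28
eef_pos: [0.4548, -0.2051, 0.2996]
ee_rot: [3.141, -0.002, -3.067]
force: [-0.2, 0.2, -0.5]
gripper_force: 0.0
```

View pics/m9.png

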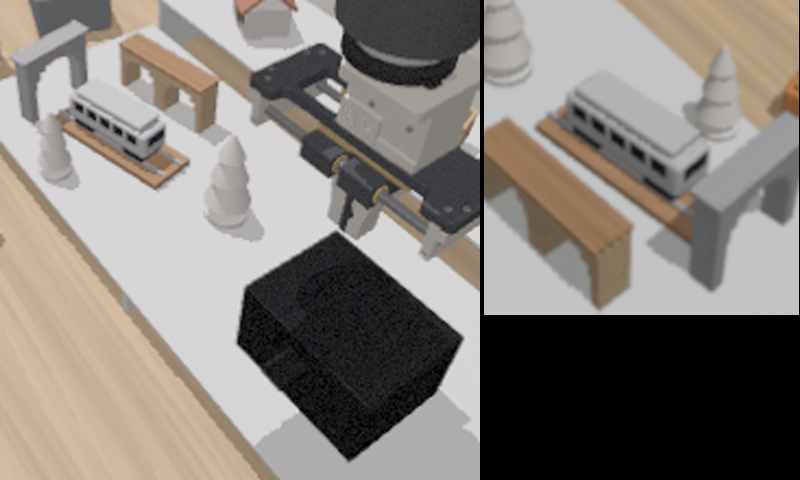

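The tram stands in line with the track on its rails (side crop (118,118)), the lid is shut, and the trees, viaduct and portal are where they were.

```bash
python3 -c "
from station import arm
print(arm.job_done())"
```

```text
the job is handed in; nothing more can be done
None
```

The job is handed in at about 28 s on the robot's clock: the silver tram is on the rails in line with the track, the paddle was seen snapped over to the hinge side before I shut the lid fully, and the ball-ended switch and scenery look unmoved in the pictures.

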